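# Clamp the filler and draw its piston rod to the green band

## Task

The sauce filler is in its jig for a seal check after washing up: swing the red-handled toggle clamp over until its fork locks down on the barrel's foot flange, and only then draw the black-handled piston rod straight up, without forcing it sideways, until the whole green band shows above the barrel's rim while the red band below it stays hidden. Finish while holding the rod there, still, with the barrel clamped in its nest; leave the other things alone.

Things in the scene. Friction and masses are not known exactly. Their poses are not given: they have to be found in the camera images.
- jig: fixed white board, 120 (its x) by 310 (its y) by 12 mm thick, lying on the table, with a blue ring-shaped nest 7 mm high that locates the barrel. Origin: on the table plane under the centre of the nest. z up; its +y points from the nest to the clamp. Turned up to 0.4 rad from the world axes.
- clamp_hinge (a point): fixed point on the clamp's hinge axis, 95 mm from the nest centre along the jig's +y, 45 mm above the table. The hinge axis lies along the jig's x. Two aluminium cheeks (up to 58 mm above the table) and a small spring (up to 75 mm) stand within 27 mm either side of it.
- clamp (a joint): toggle clamp angle, rad: 0 fully open (the start, against its stop), 1.3 with its fork down on the barrel's flange. Swinging the handle up and towards the barrel raises the angle and lowers the fork. A spring snaps it over centre at about 0.65: below, it pulls open (0.6 N m at 0); above, it pulls shut (0.6 N m at 1.3); so it stays at either end by itself.
- fork_tip (a point): point midway between the ends of the clamp's two steel tines (rigid with the red handle). The tines are 8 mm thick and 58 mm apart, straddle the barrel and lie on its flange when shut, reaching from the hinge to the nest centre; with the clamp open they stand up to 140 mm above the table.
- clamp_grip (a point): grip point on the red round handle, 18 mm thick, 80 mm from the hinge; red from 36 to 110 mm. The handle leans from upright towards jig +y by 1.39 rad minus the clamp angle: nearly upright when shut (grip point 125 mm above the table), nearly level when open (60 mm). Pinch it from above, fingers closing along the hinge axis, and lead it round the hinge.
- barrel: loose stainless filler barrel, about 0.7 kg, standing in the nest: round foot flange 76 mm across and 10 mm thick, above it a tube 42 mm across up to 110 mm. The bore, 30 mm across, is open at the top and 100 mm deep. Origin: centre of the underside (12 mm above the table when seated). z: up along the bore.
- barrel_rim (a point): centre of the barrel's top rim, 110 mm above its underside
- rod: loose round piston rod, aluminium, 28 mm across and 150 mm long, about 0.35 kg, standing in the bore (1 mm of play all round) on its floor. It slides freely and drops back if let go. Origin: centre of its foot, which is 10 mm above the barrel's underside at the start. z: up along the rod.
- green_band (a point): middle of the green band round the rod, which reaches from 50 to 68 mm above the foot; hidden in the bore at the start, just wholly out when the rod is drawn 50 mm.
- red_band (a point): middle of the red band round the rod, which reaches from 8 to 26 mm above the foot; it begins to show when the rod is drawn 74 mm.
- rod_handle (a point): centre of the black bar handle across the rod's top, 161 mm above its foot: 74 mm long (along the rod's x), 16 mm wide (its y), 22 mm high. The rod's x can be turned up to 0.6 rad either way from the jig's x.
- seal: bystander, to be left alone: black rubber ring lying on the jig board, 32 mm across, 6 mm high
- jar: bystander, to be left alone: amber jar with a white cap, 54 mm across, 75 mm tall, beyond the jig
- can: bystander, to be left alone: food can with a red label, 70 mm across, 100 mm tall
- cup: bystander, to be left alone: white plastic cup, 72 mm across, 100 mm tall
- mug: bystander, to be left alone: blue mug, 80 mm across, 90 mm tall
- soap: bystander, to be left alone: green washing-up bottle with a yellow label and orange cap, 64 mm across, 190 mm tall
- spatula: bystander, to be left alone: orange-handled spatula lying flat
There are look-alikes about, which are no part of the job. What is shaped like the barrel but purple is not meant.

How it is judged:
By the outcome, as a careful person would: the job done as asked, in the order asked, and still so for the second after the job is handed in, while the arm keeps its last pose, push and grip.
It also fails if it takes over 54 s, if anything falls off the work surface, if the arm or the gripper's body presses on something with over 40 N, if the wrist force passes 120 N, or if a joint passes its speed limit or range.

## Robot

A 6-joint arm with a two-finger parallel gripper is mounted at the origin on the work surface. World frame = base frame: x ahead of the robot, y to its left, z up, the work surface at z = 0. Lengths are in m, angles in degrees, forces in N, time in s.
With the tool pointing down it reaches from about 0.35 to 0.875 m from the base axis. Payload 4.2 kg.
Tool frame: the origin (TCP) lies at the very end of the fingers, on their centre line; the grasp point (between the pads) lies 19 mm behind it (r.grip_point_offset is the distance from the TCP to the grasp point, in m); z points along the fingers, y is the line along which they close (so a half turn about z gives the same grasp; the last joint's range is limited). The gripper opens to 87 mm and grips with 3 to 60 N. Pads are 19 mm wide; open, the fingers measure 117 mm over their backs; the gripper's body (75 mm by 190 mm) begins 51 mm behind the grasp point.
Start: joints at [83.973, 22.042, 0.453, 0, -68.411, -14.817], TCP at [0.222, 0.584, 0.223] pointing down, gripper open.
Joint ranges: [-179.83, 179.83], [-69.29, 118.12], [-61.27, 80.66], [-181.25, 117.63], [-171.15, -9.14], [-177.46, 177.46]. Speed limits (degrees/s): [159.86, 159.86, 180, 180, 180, 180].

## Interface

Orientations are given as a 3x3 rotation matrix whose columns are the frame's x, y, z axes.
In Python, from station import r, cams gives the robot as it stands. The module is installed in compiled form; this text tells all that it offers.
- The arm moves only by the shell command python3 -m handwheel 'ROWS'. ROWS is JSON, a list that holds one entry, the list of rows, each a list of 7 numbers: the turn, a rotation vector about the tool's x, y, z in units of 6 degrees (1.0 is 6 degrees), then the shift along the tool's x, y, z in m, then the finger opening in m, from 0 to 0.087. In form: [[[ax, ay, az, x, y, z, jaw], ...]]. A call has 1 to 12 rows; each row shifts and turns the commanded pose from where the row before left it, along the tool's axes as they then stand; what a row does not reach is not made up. A row lasts 1/10 s, in which the tool goes at most 50 mm and 8.59 degrees, less where a joint would pass 70% of its speed; a pose out of reach is approached as far as the arm can. A call with a gripper value outside its range is refused whole. The fingers move at their own pace and stop on an object; the grip force is fixed at half the most. Time passes only in rows, so rows that do not move let the fingers close. It gives the time, the measured TCP pose, the force, the opening and the grip force at its end, in the units of the state.
- r.sense(): the state, without advancing time (a new reading comes with each control period).
- cams.capture(name): name is "scene" or "top" or "wrist"; returns the picture (400x640x3 uint8, red, green, blue); there is no depth.
- cams.get_calibration(name): a dict with "camera_matrix" (3x3 intrinsics, pixels), "rvec" (rotation vector, rad) and "tvec" (3), from world to camera coordinates, as OpenCV has them; the wrist camera has in their place "T_tool_cam" (4x4, takes a point from camera to tool coordinates, whose origin is the TCP and whose axes are the flange's). Camera axes: x right, y down, z forward; pixel columns grow to the right and rows downward; lengths in m; the calibration is good to about 2 mm. A picture is of the moment at which its call begins: read the wrist's pose just before it. get_calibration takes no time and is no camera call.
- r.finish_job(): hands the job in; it is judged then, once.
The state is a dict: "time_s": time; "joints": joint angles; "joint_velocities": joint speeds; "effort": joint torques, N m; "tcp_pos": TCP position; "ee_rot": TCP orientation; "wrist_force": force on the tool from outside, world axes, zero at the start; "moment": the same for the moment, N m; "gripper_width": opening from 0.0 (shut) to 1.0 (fully open); "gripper_force": force on a finger pad.
Only numpy, scipy, OpenCV 4.12 (cv2) and the standard library are available. Lean on these libraries where they do the work, as an engineer would, in place of code of your own. Each camera call takes 0.05 s, during which the arm holds its last target. There are 200 camera calls.

## Working session

There is one attempt and no reset: what is moved stays moved. The work goes in short steps, Python scripts to look and compute and a shell command to move; the robot and the scene stay as the last step left them, time stands still between calls to the robot, and variables do not carry over. Pictures are saved under pics/ and viewed, at most 10 in all, crops included, and the job is handed in when it is done.

```bash
mkdir -p pics; python3 - <<'E'
from station import r,cams
import cv2,numpy as np
s=r.sense();print(s['time_s'],s['tcp_pos'],s['ee_rot'],s['gripper_width'],s['wrist_force'])
for n in('scene','top','wrist'):
    im=cams.capture(n);cv2.imwrite(f'pics/{n}0.png',im[:,:,::-1]);c=cams.get_calibration(n);print(n,{k:np.round(np.array(v),4).tolist() for k,v in c.items()})
E
```

```text
0.0 [0.22215199 0.58351982 0.22142663] [[ 9.34485976e-01 -3.55999272e-01 -6.92289581e-04]
 [-3.55999924e-01 -9.34483484e-01 -2.16154095e-03]
 [ 1.22573825e-04  2.26638474e-03 -9.99997424e-01]] 0.9980841628415505 [0.23128949 0.18861305 0.39169239]
scene {'camera_matrix': [[502.376, 0.0, 315.0146], [0.0, 502.376, 197.9651], [0.0, 0.0, 1.0]], 'rvec': [2.5077, 0.592, -0.1883], 'tvec': [-0.4991, -0.1538, 1.4969]}
top {'camera_matrix': [[496.0991, 0.0, 315.4859], [0.0, 496.0991, 197.0973], [0.0, 0.0, 1.0]], 'rvec': [2.1449, -2.1007, 0.1996], 'tvec': [-0.0486, 0.585, 1.5459]}
wrist {'camera_matrix': [[335.9455, 0.0, 322.5098], [0.0, 335.9455, 196.3262], [0.0, 0.0, 1.0]], 'T_tool_cam': [[0.001, -0.963, -0.2694, 0.0743], [1.0, 0.0006, 0.0014, -0.0003], [-0.0012, -0.2694, 0.963, -0.1625], [0.0, 0.0, 0.0, 1.0]]}
```

View pics/top0.png

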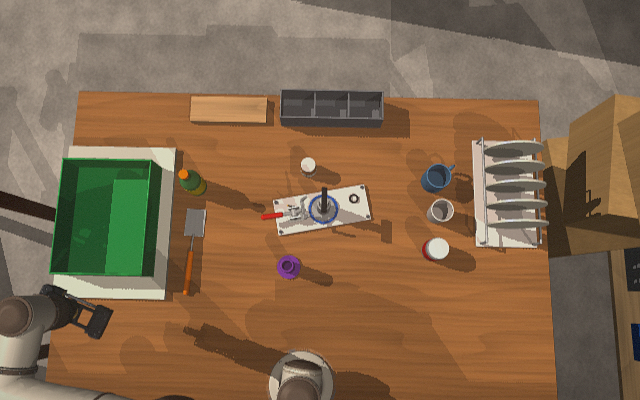

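View pics/scene0.png

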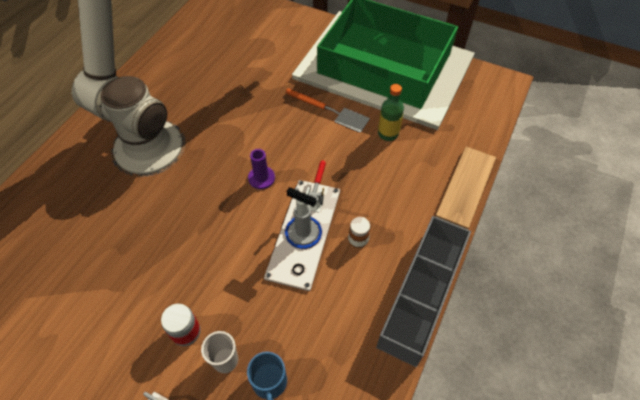

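The top view shows the jig at about (322,208). The red handle is at its left (272,215), the black bar at (324,198), and the purple look-alike at (289,267). In the scene view the bar is at (301,196) and the red handle at (320,172).

```bash
cat > h.py <<'E'
import cv2,numpy as np
from station import r,cams
def ray(n,uv,s=None):
    c=cams.get_calibration(n);K=np.array(c['camera_matrix'])
    d=np.array([(uv[0]-K[0,2])/K[0,0],(uv[1]-K[1,2])/K[1,1],1.])
    if 'rvec' in c:
        R=cv2.Rodrigues(np.array(c['rvec'],float))[0];t=np.array(c['tvec'],float).ravel();return -R.T@t,R.T@d
    T=np.array(c['T_tool_cam']);R=np.array(s['ee_rot']);return np.array(s['tcp_pos'])+R@T[:3,3],R@T[:3,:3]@d
def plane(n,uv,z,s=None):
    o,d=ray(n,uv,s);return o+d*(z-o[2])/d[2]
def proj(n,P,s=None):
    c=cams.get_calibration(n);K=np.array(c['camera_matrix'])
    if 'rvec' in c: p=cv2.Rodrigues(np.array(c['rvec'],float))[0]@P+np.array(c['tvec'],float).ravel()
    else:
        T=np.array(c['T_tool_cam']);R=np.array(s['ee_rot']);p=T[:3,:3].T@(R.T@(P-np.array(s['tcp_pos']))-T[:3,3])
    q=K@p;return q[:2]/q[2]
def cross(a,b):
    (o,d),(p,e)=a,b
    t=np.linalg.lstsq(np.stack([d,-e],1),p-o,rcond=None)[0];x,y=o+t[0]*d,p+t[1]*e
    return (x+y)/2,np.linalg.norm(x-y)
def blob(m,roi):
    u0,v0,u1,v1=roi;k=np.zeros(m.shape,np.uint8);k[v0:v1,u0:u1]=m[v0:v1,u0:u1]*255
    n,l,st,ce=cv2.connectedComponentsWithStats(k);i=1+np.argmax(st[1:,4]);p=np.argwhere(l==i)[:,::-1].astype(np.float32)
    return p
E
python3 - <<'E'
from h import *
for n,roi,rb in(('top',(240,170,390,250),(310,175,340,225)),('scene',(250,150,350,300),(275,175,325,215))):
    im=cv2.imread(f'pics/{n}0.png');hsv=cv2.cvtColor(im,cv2.COLOR_BGR2HSV);h,s,v=[hsv[:,:,i].astype(int) for i in range(3)]
    blue=blob((h>100)&(h<130)&(s>110)&(v>60),roi);red=blob(((h<6)|(h>174))&(s>170)&(v>110),roi);blk=blob((v<50),rb)
    allb=(h>100)&(h<130)&(s>110)&(v>60);k=np.zeros(h.shape,bool);k[roi[1]:roi[3],roi[0]:roi[2]]=1
    bp=np.argwhere(allb&k)[:,::-1].astype(np.float32)
    w=blob((s<60)&(v>110),roi)
    P=np.array([plane(n,p,.019)[:2] for p in bp],np.float32);e=cv2.minEnclosingCircle(P)
    print(n,'blue',len(bp),e)
    W=np.array([plane(n,p,.012)[:2] for p in w],np.float32);print('board',cv2.minAreaRect(W))
    print('red',len(red),red.mean(0),cv2.minAreaRect(red),plane(n,red.mean(0),.06))
    B=np.array([plane(n,p,.19)[:2] for p in blk],np.float32);print('blk',len(blk),blk.mean(0),cv2.minAreaRect(B))
    globals()[n]=(red.mean(0),blk.mean(0))
for i in(0,1):print(cross(ray('top',top[i]),ray('scene',scene[i])))
im=cv2.imread('pics/top0.png');a=cv2.resize(im[170:250,240:390],(750,400),interpolation=2);cv2.imwrite('pics/c1.png',a)
E
```

```text
top blue 141 ((0.5548930168151855, -0.0620756521821022), 0.04838705062866211)
board ((0.5538804531097412, -0.056557804346084595), (0.12098346650600433, 0.30737462639808655), 11.258872032165527)
red 101 [271.0891  215.58415] ((271.5099792480469, 215.5699920654297), (4.949747562408447, 21.496047973632812), 81.8698959350586) [0.5219154  0.10409489 0.06      ]
blk 5 [326. 190.] ((0.582313060760498, -0.06737277656793594), (0.012078589759767056, 2.4519977159798145e-09), 0.9543607831001282)
scene blue 214 ((0.5530151724815369, -0.06048010662198067), 0.048468150198459625)Traceback (most recent call last):
  File "<stdin>", line 10, in <module>
  File "h.py", line 10, in plane
    o,d=ray(n,uv,s);return o+d*(z-o[2])/d[2]
        ~~~^^^^^^^^
  File "h.py", line 4, in ray
    c=cams.get_calibration(n);K=np.array(c['camera_matrix'])
ValueError: time passes only in moves, steps and waits
```

```bash
sed -i '2a import functools\ncal=functools.lru_cache(None)(lambda n:cams.get_calibration(n))' h.py; sed -i 's/c=cams.get_calibration(n)/c=cal(n)/' h.py
python3 - <<'E'
from h import *
out={}
for n,rb in(('top',(312,180,334,216)),('scene',(280,180,320,212))):
    im=cv2.imread(f'pics/{n}0.png');v=im.max(2)
    blk=blob((v<65),rb);B=np.array([plane(n,p,.19)[:2] for p in blk],np.float32)
    out[n]=blk.mean(0);print(n,len(blk),blk.mean(0),cv2.minAreaRect(blk),cv2.minAreaRect(B))
print(cross(ray('top',out['top']),ray('scene',out['scene'])))
a=cv2.imread('pics/top0.png')[170:250,250:390];b=cv2.imread('pics/scene0.png')[150:250,250:370]
cv2.imwrite('pics/c1.png',np.vstack([cv2.resize(a,(500,286),interpolation=2),cv2.resize(b,(500,310),interpolation=2)]))
E
```

```text
top 123 [323.9187 199.8374] ((323.5, 200.0), (24.0, 5.0), 90.0) ((0.5522556900978088, -0.060532353818416595), (0.07195717096328735, 0.014680195599794388), 0.9543397426605225)
scene 247 [301.12955 196.57895] ((300.99505615234375, 196.6540985107422), (30.977569580078125, 8.417195320129395), 23.629377365112305) ((0.5556765198707581, -0.06266973912715912), (0.02232002653181553, 0.07558804750442505), 88.90524291992188)
(array([ 0.55411492, -0.06108251,  0.18619758]), np.float64(0.0021533542698698232))
```

View pics/c1.png

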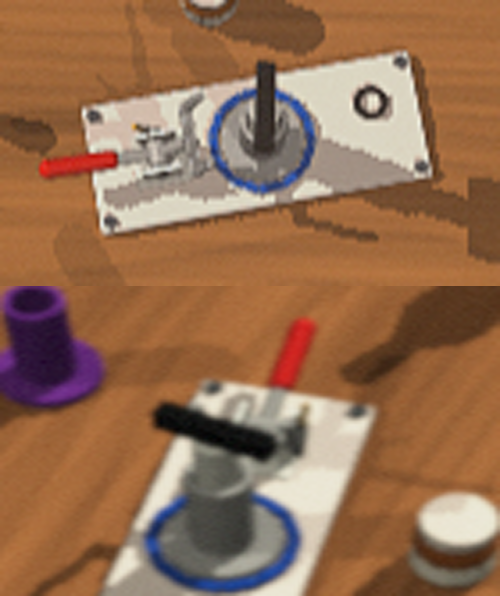

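The crop shows the bar at about (265,110) in the upper half, lying along world x. The red handle runs from (45,168) to (115,158), and the fork is raised. The measurements agree: nest at (0.554,-0.061), jig yaw 11.3°, and the red centroid within 2 mm of the predicted point. The target grip is (0.520,0.109,0.059).

```bash
python3 -m handwheel '[[[0,0,1.38,0,0,0,0.087],[0,0,1.38,0,0,0,0.087],[0,0,1.38,0,0,0,0.087],[0,0,1.38,0,0,0,0.087],[0,0,1.38,0,0,0,0.087],[0,0,1.38,0,0,0,0.087],[0,0,1.37,0,0,0,0.087],[0,0,0,0.02,-0.008,0,0.087],[0,0,0,0.035,-0.013,0,0.087],[0,0,0,0.042,-0.016,0.0,0.087],[0,0,0,0.042,-0.016,0,0.087],[0,0,0,0.042,-0.016,0,0.087]]]'
python3 -m handwheel '[[[0,0,0,0.042,-0.016,0,0.087],[0,0,0,0.042,-0.016,0,0.087],[0,0,0,0.042,-0.016,0.0,0.087],[0,0,0,0.042,-0.016,0.0,0.087],[0,0,0,0.042,-0.016,0.0,0.087],[0,0,0,0.042,-0.016,0.0,0.087],[0,0,0,0.042,-0.016,0.0,0.087],[0,0,0,0.03,-0.012,0,0.087],[0,0,0,0.0,0,0,0.087]]]'
cat > g.py <<'E'
from h import *
import sys
s=r.sense();R=np.array(s['ee_rot']);p=np.array(s['tcp_pos'])
T=np.array([float(v) for v in sys.argv[1:4]]);y=float(sys.argv[4])*np.pi/180
X=np.array([np.cos(y),np.sin(y),0]);D=np.stack([X,np.cross([0,0,-1],X),[0,0,-1]],1)
rv=cv2.Rodrigues(R.T@D)[0].ravel()
print('t',s['time_s'],'p',p.round(4),'turn u',(np.degrees(rv)/6).round(2),'shift(in final axes)',(D.T@(T-p)).round(4),'w',s['gripper_width'],s['gripper_force'],np.round(s['wrist_force'],1))
E
python3 g.py .520 .109 .12 -78.7; python3 - <<'E'
from h import *
s=r.sense();im=cams.capture('wrist');cv2.imwrite('pics/w1.png',im[:,:,::-1])
hsv=cv2.cvtColor(im,cv2.COLOR_RGB2HSV);h,S,v=[hsv[:,:,i].astype(int) for i in range(3)]
b=blob(((h<6)|(h>174))&(S>170)&(v>90),(0,0,640,400));print(len(b),b.mean(0),cv2.minAreaRect(b))
ys=[(b[:,1].min()),b[:,1].max()]
for y in ys:
    u=b[b[:,1]==y,0].mean();print(u,y,plane('wrist',(u,y),.06,s))
E
```

```text
time_s: 1.35
tcp_pos: [0.3258, 0.4184, 0.2223]
ee_rot: [[0.196, -0.981, -0.0], [-0.981, -0.196, -0.0], [0.0, 0.0, -1.0]]
wrist_force: [0.9, 0.1, 0.2]
gripper_width: 1.003
gripper_force: 0.0
time_s: 2.25
tcp_pos: [0.5114, 0.1236, 0.222]
ee_rot: [[0.19, -0.982, -0.001], [-0.982, -0.19, -0.001], [0.001, 0.001, -1.0]]
wrist_force: [0.3, -0.5, 0.2]
gripper_width: 0.999
gripper_force: 0.0
t 2.25 p [0.5114 0.1236 0.222 ] turn u [ 0.01 -0.01 -0.06] shift(in final axes) [ 0.016  -0.0056  0.102 ] w 0.9988551873147888 0.0 [ 0.3 -0.5  0.2]
1294 [318.04327 159.02782] ((317.9999694824219, 159.5), (72.99998474121094, 17.999996185302734), 90.0)
318.5 123.0 [0.52590252 0.06990905 0.06      ]
318.5 196.0 [0.5124421  0.14021695 0.06      ]
```

View pics/w1.png

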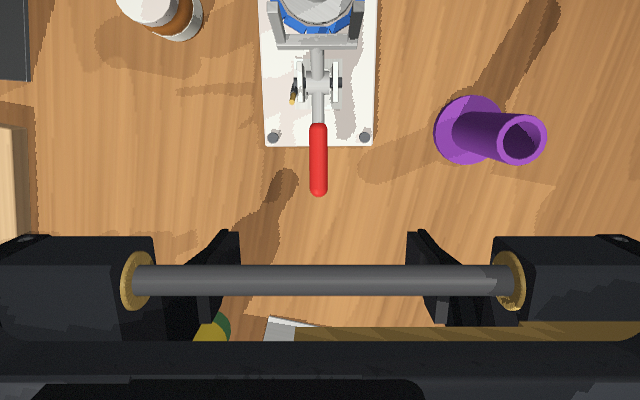

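The wrist view shows the red handle from (318,123) to (318,196), vertical in the image and so in line with tool x. The fork and ring are at the top, clear of the gripper. Next I descend and pinch.

```bash
python3 -m handwheel '[[[0,0,0,0.007,-0.003,0.02,0.087],[0,0,0,0.008,-0.002,0.03,0.087],[0,0,0,0,0,0.035,0.087],[0,0,0,0,0,0.035,0.087],[0,0,0,0,0,0.03,0.07],[0,0,0,0,0,0.02,0.05],[0,0,0,0,0,0.011,0.04],[0,0,0,0,0,0,0.03]]]'
python3 g.py .519 .110 .041 -79; python3 - <<'E'
from h import *
s=r.sense();im=cams.capture('wrist');cv2.imwrite('pics/w2.png',im[:,:,::-1])
E
```

```text
time_s: 3.1
tcp_pos: [0.5169, 0.1131, 0.0403]
ee_rot: [[0.196, -0.981, -0.003], [-0.981, -0.196, -0.001], [0.001, 0.003, -1.0]]
wrist_force: [-0.5, -0.3, 0.6]
gripper_width: 0.724
gripper_force: 0.0
t 3.1 p [0.5169 0.1131 0.0403] turn u [ 0.03 -0.01  0.05] shift(in final axes) [ 0.0034 -0.0015 -0.0007] w 0.7240684105264026 0.0 [-0.5 -0.3  0.6]
```

View pics/w2.png

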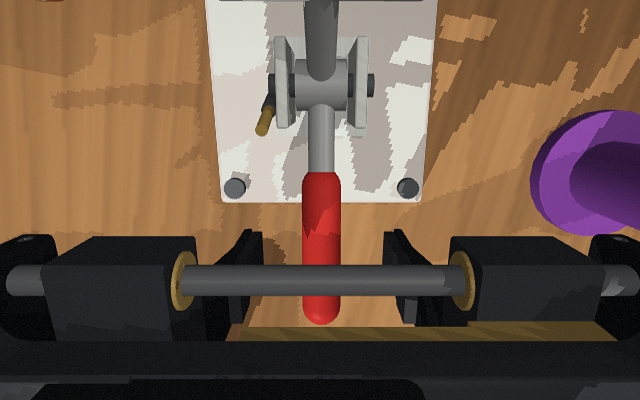

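The handle is centred between the fingers (u 321, pads at 253 and 393). The hinge pin is at (322,88). I'll shift 3 mm and close.

```bash
python3 -m handwheel '[[[0,0,0,0.003,-0.001,0,0.02],[0,0,0,0,0,0,0.01],[0,0,0,0,0,0,0.01],[0,0,0,0,0,0,0.01],[0,0,0,0,0,0,0.01],[0,0,0,0,0,0,0.01],[0,0,0,0,0,0,0.01],[0,0,0,0,0,0,0.01]]]'
python3 - <<'E'
from h import *
s=r.sense();hp=plane('wrist',(322,88),.048,s);p=np.array(s['tcp_pos'])
print(hp,'dist to tcp',np.linalg.norm((hp-p)[:2]))
L=1.39-np.linspace(0,1.3,11);print((-np.diff(80*np.sin(L))).round(1),(-np.diff(80*np.cos(L))).round(1))
E
```

```text
time_s: 3.95
tcp_pos: [0.5185, 0.1096, 0.0416]
ee_rot: [[0.195, -0.981, -0.002], [-0.981, -0.195, -0.001], [0.0, 0.002, -1.0]]
wrist_force: [-4.5, -0.9, 5.4]
gripper_width: 0.194
gripper_force: 30.0
[0.53499996 0.03131177 0.048     ] dist to tcp 0.0799926664359707
[ 2.5  3.8  5.   6.2  7.2  8.1  8.9  9.5 10.  10.3] [-10.1  -9.7  -9.1  -8.4  -7.5  -6.5  -5.4  -4.2  -2.9  -1.6]
```

Gripped at 30 N, with the hinge 80 mm away as expected. I'll lead it round in half steps.

```bash
python3 -m handwheel '[[[0,0,0,0.001,0,-0.005,0.01],[0,0,0,0.0015,0,-0.005,0.01],[0,0,0,0.0018,0,-0.005,0.01],[0,0,0,0.002,0,-0.0047,0.01],[0,0,0,0.0024,0,-0.0046,0.01],[0,0,0,0.0026,0,-0.0045,0.01],[0,0,0,0.003,0,-0.0043,0.01],[0,0,0,0.0032,0,-0.0041,0.01],[0,0,0,0.0035,0,-0.0038,0.01],[0,0,0,0.0037,0,-0.0037,0.01],[0,0,0,0.004,0,-0.0033,0.01],[0,0,0,0.0041,0,-0.0032,0.01]]]'
```

```text
time_s: 5.15
tcp_pos: [0.5251, 0.0769, 0.0932]
ee_rot: [[0.195, -0.981, -0.002], [-0.981, -0.195, -0.001], [0.001, 0.002, -1.0]]
wrist_force: [-4.4, -1.5, -6.4]
gripper_width: 0.202
gripper_force: 30.0
```

```bash
python3 -m handwheel '[[[0,0,0,0.0044,0,-0.0028,0.01],[0,0,0,0.0045,0,-0.0026,0.01],[0,0,0,0.0047,0,-0.0022,0.01],[0,0,0,0.0048,0,-0.002,0.01],[0,0,0,0.005,0,-0.0016,0.01],[0,0,0,0.005,0,-0.0013,0.01],[0,0,0,0.005,0,-0.001,0.01],[0,0,0,0.005,0,-0.0006,0.01],[0,0,0,0,0,0,0.01],[0,0,0,0,0,0,0.01]]]'; python3 - <<'E'
from h import *
s=r.sense();p=np.array(s['tcp_pos'])+[0,0,.019*1];h=np.array([.5353,.0318]);yj=np.array([-.195,.981])
print(np.degrees(0),'off along yj',(p[:2]-h)@yj,'z',p[2],'angle',1.39-np.arctan2((p[:2]-h)@yj,p[2]-.045))
E
```

```text
time_s: 6.15
tcp_pos: [0.5326, 0.0392, 0.1078]
ee_rot: [[0.195, -0.981, -0.002], [-0.981, -0.195, -0.001], [0.001, 0.002, -1.0]]
wrist_force: [-6.7, -0.7, -2.8]
gripper_width: 0.198
gripper_force: 30.0
0.0 off along yj 0.007760321357553144 z 0.1267870510757297 angle 1.2953987475207818
```

```bash
python3 -m handwheel '[[[0,0,0,0,0,0,0.05],[0,0,0,0,0,0,0.05],[0,0,0,0,0,0,0.05],[0,0,0,0,0,0,0.05],[0,0,0,0,0,-0.015,0.05],[0,0,0,0,0,-0.03,0.05],[0,0,0,0,0,-0.035,0.05],[0,0,0,0,0,-0.035,0.05],[0,0,0,0,0,-0.03,0.05],[0,0,0,0,0,-0.015,0.05],[0,0,0,0,0,0,0.05]]]'; python3 - <<'E'
from h import *
s=r.sense();im=cams.capture('wrist');a=cams.capture('scene')[140:260,240:360];b=cams.capture('top')[160:240,270:370]
cv2.imwrite('pics/w3.png',np.vstack([cv2.resize(im,(720,450))[:260],np.hstack([cv2.resize(a,(340,340)),cv2.resize(b,(380,340))])])[:,:,::-1])
cv2.imwrite('pics/w3raw.png',im[:,:,::-1])
E
python3 g.py .554 -.061 .24 0
```

```text
time_s: 7.25
tcp_pos: [0.5356, 0.0406, 0.2705]
ee_rot: [[0.196, -0.981, 0.008], [-0.981, -0.196, 0.002], [-0.0, -0.009, -1.0]]
wrist_force: [0.3, 0.2, -0.1]
gripper_width: 0.575
gripper_force: 0.0
t 7.4 p [0.5331 0.0401 0.2659] turn u [ 1.000e-02  1.000e-02 -1.313e+01] shift(in final axes) [0.0209 0.1011 0.0259] w 0.5763821837697268 0.0 [-0.1 -0.8 -0.3]
```

View pics/w3.png

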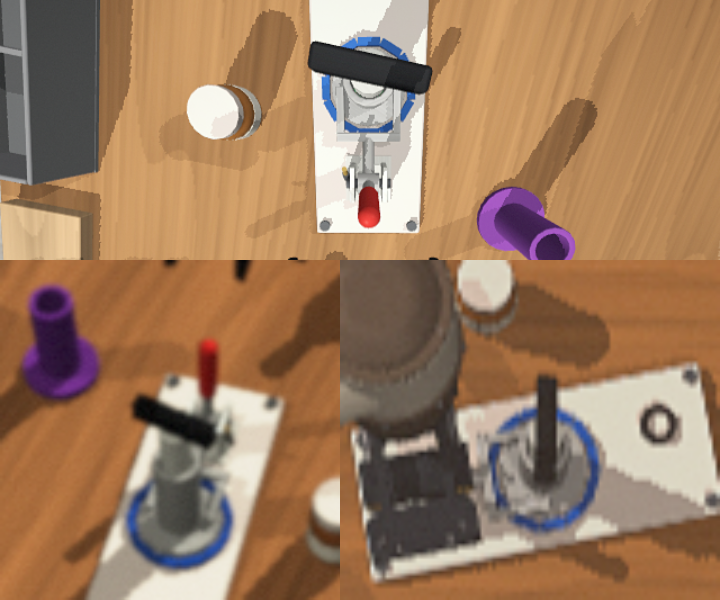

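The clamp is shut: the red handle is upright at (368,205) in the upper part, and the tines straddle the barrel inside the blue ring. The bar runs from (310,57) to (430,77) in the upper part. I'll measure it from this close view.

```bash
python3 - <<'E'
from h import *
s=r.sense()
im=cv2.imread('pics/w3raw.png');v=im.max(2);b=blob(v<75,(265,20,395,100));print(len(b),b.mean(0))
for z in(.183,.194):
    B=np.array([plane('wrist',p,z,s)[:2] for p in b],np.float32);print(z,B.mean(0),cv2.minAreaRect(B),cv2.fitLine(B,2,0,.01,.01).ravel())
E
python3 -m handwheel '[[[0,0,-1.3,0,0,0,0.06],[0,0,-1.3,0,0,0,0.06],[0,0,-1.3,0,0,0,0.06],[0,0,-1.3,0,0,0,0.06],[0,0,-1.3,0,0,0,0.06],[0,0,-1.3,0,0,0,0.06],[0,0,-1.3,0,0,0,0.06],[0,0,-1.3,0,0,0,0.06],[0,0,-1.3,0,0,0,0.06],[0,0,-1.3,0,0,0,0.06],[0,0,-0.1,0,0.01,0,0.06],[0,0,0,0,0.02,0,0.06]]]'
python3 g.py .554 -.061 .24 0
```

```text
2878 [328.0396    60.053856]
0.183 [ 0.54961556 -0.06028441] ((0.5493496060371399, -0.060068607330322266), (0.017699655145406723, 0.07498924434185028), 89.90301513671875) [ 0.9999982  -0.00189828  0.5496162  -0.06028441]
0.194 [ 0.5495684  -0.05901273] ((0.549314022064209, -0.058806538581848145), (0.01690603606402874, 0.07162683457136154), 89.90303039550781) [ 0.9999982  -0.0018983   0.54956865 -0.05901267]
time_s: 8.6
tcp_pos: [0.533, 0.0101, 0.2656]
ee_rot: [[1.0, -0.003, -0.002], [-0.003, -1.0, -0.001], [-0.002, 0.001, -1.0]]
wrist_force: [0.3, -0.3, -0.6]
gripper_width: 0.688
gripper_force: 0.0
t 8.6 p [0.533  0.0101 0.2656] turn u [ 0.01  0.02 -0.03] shift(in final axes) [0.021  0.0711 0.0256] w 0.688385616739422 0.0 [ 0.3 -0.3 -0.6]
```

```bash
python3 -m handwheel '[[[0,0,0,0.004,0.015,0,0.06],[0,0,0,0.006,0.02,0,0.06],[0,0,0,0.006,0.02,0,0.06],[0,0,0,0.003,0.0155,0,0.06],[0,0,0,0,0,0,0.06],[0,0,0,0,0,0,0.06],[0,0,0,0,0,0,0.06]]]'
python3 - <<'E'
from h import *
s=r.sense();im=cams.capture('wrist');cv2.imwrite('pics/w4.png',im[:,:,::-1])
b=blob(im.max(2)<75,(265,60,380,228));print(len(b),b.mean(0))
B=np.array([plane('wrist',p,.194,s)[:2] for p in b],np.float32);print(B.mean(0),cv2.minAreaRect(B),s['tcp_pos'])
E
```

```text
time_s: 9.3
tcp_pos: [0.5519, -0.0601, 0.2667]
ee_rot: [[1.0, -0.003, -0.0], [-0.003, -1.0, 0.0], [-0.0, -0.0, -1.0]]
wrist_force: [0.9, 0.0, -0.2]
gripper_width: 0.687
gripper_force: 0.0
1692 [322.37115 188.53133]
[ 0.56594205 -0.06027636] ((0.5653055906295776, -0.06274963170289993), (0.021369101479649544, 0.05753859877586365), 89.37153625488281) [ 0.55194335 -0.06007312  0.26666722]
```

View pics/w4.png

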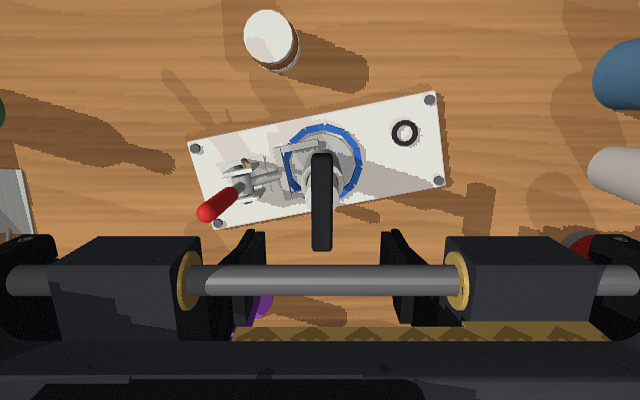

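The bar spans u 311–333 and v 152–252, and is centred between the pads at 255 and 390. The rod is thicker than the bar, so the fingertips must stay above the bar's underside at z=0.172. I'll go down to TCP z≈0.175.

```bash
python3 -m handwheel '[[[0,0,0,0,0,0.01,0.05],[0,0,0,0,0,0.02,0.05],[0,0,0,0,0,0.025,0.04],[0,0,0,0,0,0.02,0.035],[0,0,0,0,0,0.012,0.035],[0,0,0,0,0,0.005,0.035],[0,0,0,0,0,0,0.035],[0,0,0,0,0,0,0.03],[0,0,0,0,0,0,0.03]]]'
python3 - <<'E'
from h import *
s=r.sense();im=cams.capture('wrist');cv2.imwrite('pics/w5.png',im[:,:,::-1]);print(s['tcp_pos'])
E
```

```text
time_s: 10.25
tcp_pos: [0.5528, -0.0603, 0.1759]
ee_rot: [[1.0, -0.002, 0.002], [-0.002, -1.0, 0.0], [0.002, -0.0, -1.0]]
wrist_force: [0.0, 0.8, -0.0]
gripper_width: 0.356
gripper_force: 0.0
[ 0.55282193 -0.06031831  0.17590947]
```

View pics/w5.png

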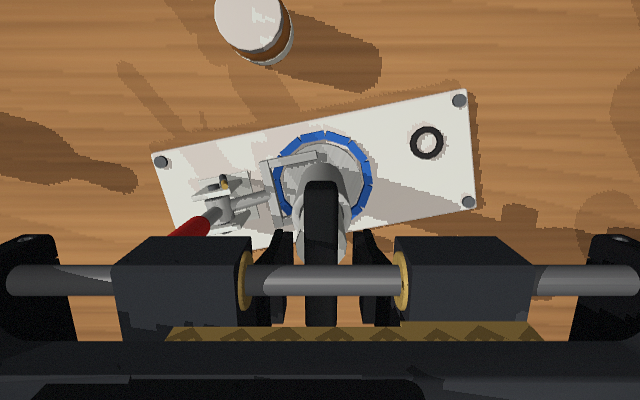

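The bar (u 303–340) is centred between the pads (287 and 357). I'll close in place.

```bash
python3 -m handwheel '[[[0,0,0,0,0,0,0.02],[0,0,0,0,0,0,0.01],[0,0,0,0,0,0,0.005],[0,0,0,0,0,0,0.005],[0,0,0,0,0,0,0.005],[0,0,0,0,0,0,0.005],[0,0,0,0,0,0,0.005],[0,0,0,0,0,0,0.005]]]'; python3 g.py .5528 -.0605 .2355 0
```

```text
time_s: 11.1
tcp_pos: [0.5523, -0.0603, 0.1751]
ee_rot: [[1.0, -0.002, 0.001], [-0.002, -1.0, 0.0], [0.001, -0.0, -1.0]]
wrist_force: [0.3, 0.6, 2.3]
gripper_width: 0.184
gripper_force: 30.0
t 11.1 p [ 0.5523 -0.0603  0.1751] turn u [-0.   -0.   -0.02] shift(in final axes) [ 0.0005  0.0002 -0.0604] w 0.1839873116076857 29.999908804893494 [0.3 0.6 2.3]
```

```bash
python3 -m handwheel '[[[0,0,0,0,0,-0.001,0.005],[0,0,0,0,0,-0.002,0.005],[0,0,0,0,0,-0.003,0.005],[0,0,0,0,0,-0.003,0.005],[0,0,0,0,0,-0.003,0.005],[0,0,0,0,0,-0.003,0.005],[0,0,0,0,0,-0.003,0.005],[0,0,0,0,0,-0.002,0.005],[0,0,0,0,0,0,0.005]]]'; python3 g.py .5525 -.0603 .2355 0;python3 -c "
from h import *
print(r.sense()['moment'])"
```

```text
time_s: 12.0
tcp_pos: [0.5523, -0.0604, 0.1953]
ee_rot: [[1.0, -0.003, 0.001], [-0.003, -1.0, 0.0], [0.001, -0.0, -1.0]]
wrist_force: [-0.1, 0.8, -3.6]
gripper_width: 0.182
gripper_force: 30.0
t 12.0 p [ 0.5523 -0.0604  0.1953] turn u [-0.   -0.01 -0.02] shift(in final axes) [ 0.0002 -0.0001 -0.0402] w 0.18183198054278282 29.989787936210632 [-0.1  0.8 -3.6]
[-0.03434035 -0.01039558  0.00088317]
```

The force is -3.6 N vertically (the rod's weight) and negligible sideways, so I'll draw a further 41 mm.

```bash
python3 -m handwheel '[[[0,0,0,0,0,-0.002,0.005],[0,0,0,0,0,-0.004,0.005],[0,0,0,0,0,-0.004,0.005],[0,0,0,0,0,-0.005,0.005],[0,0,0,0,0,-0.005,0.005],[0,0,0,0,0,-0.005,0.005],[0,0,0,0,0,-0.005,0.005],[0,0,0,0,0,-0.005,0.005],[0,0,0,0,0,-0.004,0.005],[0,0,0,0,0,-0.002,0.005],[0,0,0,0,0,0,0.005],[0,0,0,0,0,0,0.005]]]'; python3 g.py .5525 -.0603 .2365 0;python3 - <<'E'
from h import *
a=cams.capture('scene')[130:250,240:360];w=cams.capture('wrist')
cv2.imwrite('pics/f.png',np.hstack([cv2.resize(a,(400,400),interpolation=2),cv2.resize(w[120:320,220:420],(400,400))])[:,:,::-1])
E
```

```text
time_s: 13.2
tcp_pos: [0.552, -0.0604, 0.2356]
ee_rot: [[1.0, -0.003, -0.0], [-0.003, -1.0, 0.0], [-0.0, -0.0, -1.0]]
wrist_force: [0.0, 0.1, -3.5]
gripper_width: 0.182
gripper_force: 30.0
t 13.2 p [ 0.552  -0.0604  0.2356] turn u [-0.    0.   -0.02] shift(in final axes) [ 0.0005 -0.0001 -0.0009] w 0.1815029378684662 29.989711940288544 [ 0.   0.1 -3.5]
```

View pics/f.png

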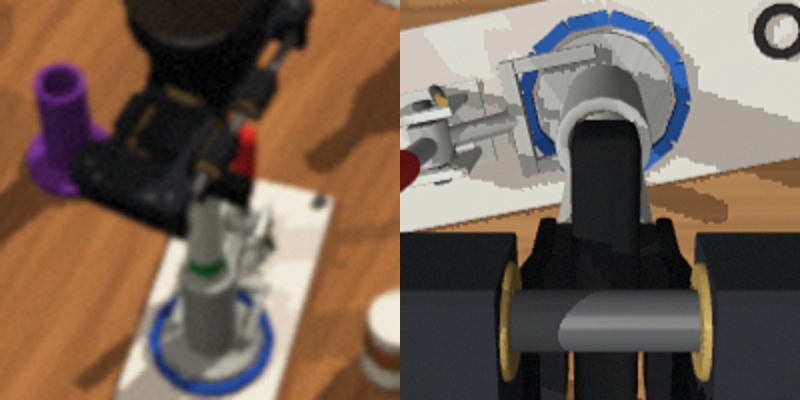

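The scene crop shows the green band at (207,270) just above the barrel's rim with no red visible, and the wrist view shows the tines on the flange. I'll check the band's height numerically.

```bash
python3 - <<'E'
from h import *
im=cams.capture('scene');hsv=cv2.cvtColor(im,cv2.COLOR_RGB2HSV);h,S,v=[hsv[:,:,i].astype(int) for i in range(3)]
b=blob((h>45)&(h<85)&(S>70),(285,190,320,225));print(len(b),b.min(0),b.max(0),b.mean(0))
c,_=ray('scene',b.mean(0));d=c[:2]-[.5535,-.0605];f=np.array([.5535,-.0605])+.014*d/np.linalg.norm(d)
for z in(.122,.132,.1325,.1505):print(z,proj('scene',np.array([*f,z])).round(1))
for vv in range(198,222):print(vv,im[vv,302].tolist())
print(r.sense()['joint_velocities'])
E
```

```text
35 [297. 207.] [306. 212.] [301.65714 210.11429]
0.122 [301.8 215.7]
0.132 [301.6 213.6]
0.1325 [301.6 213.5]
0.1505 [301.4 209.6]
198 [90, 91, 79]
199 [95, 94, 84]
200 [98, 96, 87]
201 [96, 95, 84]
202 [92, 91, 82]
203 [95, 95, 85]
204 [93, 91, 81]
205 [95, 92, 83]
206 [93, 93, 83]
207 [94, 95, 84]
208 [82, 88, 75]
209 [56, 72, 53]
210 [31, 63, 33]
211 [15, 55, 21]
212 [36, 61, 36]
213 [73, 84, 66]
214 [92, 92, 81]
215 [103, 102, 92]
216 [125, 123, 111]
217 [127, 125, 116]
218 [98, 98, 88]
219 [80, 78, 72]
220 [76, 74, 70]
221 [74, 72, 67]
[ 0.05750324 -0.02134232  0.00598712  0.16161047  0.0117603   0.07540955]
```

```bash
python3 -m handwheel '[[[0,0,0,0,0,0,0.005],[0,0,0,0,0,0,0.005],[0,0,0,0,0,0,0.005]]]' && python3 -c "
from station import r
print(r.finish_job())"
```

```text
time_s: 13.65
tcp_pos: [0.5521, -0.0604, 0.2358]
ee_rot: [[1.0, -0.003, -0.0], [-0.003, -1.0, 0.0], [-0.0, -0.0, -1.0]]
wrist_force: [-0.5, -0.4, -4.1]
gripper_width: 0.183
gripper_force: 30.0
the job is handed in; nothing more can be done
None
```

The job is handed in at 13.65 s: the clamp was shut on the barrel's flange first, then the rod drawn straight up about 60 mm and held still, with the whole green band above the rim, no red showing, and nothing else touched.

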